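Kit the parts for two hydraulic manifold jobs

ROBOT

A 7-joint arm with a two-finger parallel gripper is mounted at the origin on the work surface. World frame = base frame: x ahead of the robot, y to its left, z up, the work surface at z = 0. Lengths are in m, angles in rad, forces in N, time in s.
With the tool pointing down it reaches from about 0.4 to 0.85 m from the base axis. Payload 10.4 kg.
Tool frame: the origin (TCP) lies on the centre line of the jaws, within the pads' length; the fingertips stand 14 mm ahead of it and the grasp point (between the pads) lies 5 mm behind it (tip_reach is the z of the fingertips in the tool frame, in m); z points along the fingers, x is the direction in which the jaws open and shut, and the axes are right-handed (so a half turn about z gives the same grasp; the last joint's range is limited). The gripper opens to 87 mm and grips with 3 to 60 N. Pads are 19 mm wide; open, the fingers measure 117 mm over their backs; the gripper's body (75 mm by 190 mm) begins 51 mm behind the grasp point.
Start: joints at [1.136, 0.332, -0.065, 1.46, 0.022, 1.35, -0.088], TCP at [0.25, -0.573, 0.237] pointing down, gripper open.
Joint ranges: [-2.6, 2.6], [-0.5, 2.12], [-1.47, 1.34], [0.16, 2.42], [-1.27, 4.41], [0.06, 2.06], [-2.6, 2.6]. Speed limits (rad/s): [2.22, 2.22, 2.79, 2.79, 3.14, 3.14, 3.14].

INTERFACE

Orientations are given as a unit quaternion [x, y, z, w].
In Python, from bench import * gives the robot as it stands.
- The arm moves only by the tool carry_out, never from a script. Its argument "rows" is a list of rows, each a list of 5 numbers: the closure, from -1 (fully open) to 1 (shut), so that 0 is half open, then the shift along the tool's x, y, z in units of 30 mm (1.0 is 30 mm), then the turn about the tool's z in units of 5 degrees (1.0 is 5 degrees). In form: [[jaw, x, y, z, turn], ...]. A call has 1 to 20 rows; each row shifts and turns the pose as measured when the row begins, along the tool's axes as they then stand; what a row does not reach is not made up. A row lasts 1/12 s, in which the tool goes at most 41.7 mm and 7.16 degrees, less where a joint would pass 70% of its speed; a pose out of reach is approached as far as the arm can. A call is refused whole if a number of a shift passes 1 or a number of a turn 1, either way. A call with a gripper value outside its range is refused whole. The fingers move at their own pace and stop on an object; "force" is the grip in N (left out, the last holds). Time passes only in rows, so rows that do not move let the fingers close. It gives the time, the measured TCP pose, the force and the opening at its end, in the units of the state.
- read_state(): the state, without advancing time (a new reading comes with each control period).
- camera(name): name is "side" or "top" or "wrist"; returns the picture (400x640x3 uint8, blue, green, red); there is no depth.
- camera_info(name): a dict with "fx", "fy", "cx", "cy" (pixels), "extrinsics" (4x4, takes a point from camera to world coordinates); the wrist camera has in their place "tool_from_camera" (4x4, takes a point from camera to tool coordinates, whose origin is the TCP and whose axes are the tool frame's). Camera axes: x right, y down, z forward; pixel columns grow to the right and rows downward; lengths in m; the calibration is good to about 2 mm. A picture is of the moment at which its call begins: read the wrist's pose just before it. camera_info takes no time and is no camera call.
- close_job(): hands the job in, once; it reports no verdict.
Trained networks look in the newest picture that a camera, given by its name, has taken for a name from the list of things; names that differ only in an ending like _2 or _b are one class to them, and where a whole thing is asked for, a point or a joint stands for the part that bears it (a point fixed in the world has none). Each returns a list of dicts, best first, with "conf" (0 to 1); they miss things now and then, are a little off and sometimes report something else, mostly with a low value. They report only what shows in the picture. A call takes as long as a camera call. They do not tell look-alikes from the thing itself.
- recognise(query, camera): "box" ([centre column, centre row, width, height] in pixels, round what is visible of it).
- silhouettes(query, camera): "mask" (400x640 bool, what is visible of it) and "box" ([centre column, centre row, width, height] in pixels, round what is visible of it).
- pinpoint(query, camera): "xy" ([column, row] in pixels: a listed point, or the origin of a listed thing).
The state is a dict: "time": time; "joint_positions": joint angles; "joint_vel": joint speeds; "joint_torque": joint torques, N m; "ee_pos": TCP position; "eef_rot": TCP orientation; "ft_force": force on the tool from outside, world axes, zero at the start; "torque": the same for the moment, N m; "width": finger opening in m.
Only numpy, scipy, OpenCV 4.12 (cv2) and the standard library are available. Lean on these libraries where they do the work, as an engineer would, in place of code of your own. Each camera call takes 0.05 s, during which the arm holds its last target. There are 200 camera calls.

TASK

Make up the two job kits from the stock in the middle of the bench: the black solenoid coil and the red-capped valve go in the yellow tray, the aluminium manifold block and the brass adapter go in the blue tray. Put one part in each compartment, standing upright on the tray's floor as it stands now. Leave the green-capped valve and the dark steel adapter standing where they are.

Things in the scene. Friction and masses are not known exactly. Their poses are not given: they have to be found in the camera images.
- coil: Solenoid coil: black block 42 (x) x 36 (y) x 48 mm high; grey connector sticking out 12 mm from its +x face (26 mm wide, 18 to 42 mm up); steel nut and brass stud on top, up to 62 mm. 0.28 kg. Origin: centre of the black block's underside; z up. Grip across y (36 mm), 40 mm up. In one of the six stock places (two rows of three, 125 mm apart). Yaw within 0.6 rad.
- red_valve: Red-capped cartridge valve, upright: steel hexagonal foot 34 mm across flats, 16 mm high; aluminium neck 26 mm in diameter from 16 to 42 mm; red cap 28 mm in diameter from 42 to 66 mm (top). 0.18 kg. Origin: centre of the underside; z up. Grip it 45 mm up, from any side. In one of the six stock places (two rows of three, 125 mm apart).
- green_valve: Green-capped cartridge valve, upright: steel hexagonal foot 34 mm across flats, 16 mm high; aluminium neck 26 mm in diameter from 16 to 42 mm; green cap 28 mm in diameter from 42 to 66 mm (top). 0.18 kg. Origin: centre of the underside; z up. Grip it 45 mm up, from any side. In one of the six stock places (two rows of three, 125 mm apart). Not wanted.
- block: Bare aluminium manifold block, 56 (x) x 42 (y) x 50 mm high, two dark round ports on top and one on each end. 0.32 kg. Origin: centre of the underside; z up. Grip across y (42 mm), 42 mm up. In one of the six stock places (two rows of three, 125 mm apart). Yaw within 0.6 rad.
- brass_adapter: Yellow brass hydraulic adapter, upright: hexagonal foot 36 mm across flats, 20 mm high; threaded stem 24 mm in diameter from 20 to 56 mm (top), dark bore. 0.17 kg. Origin: centre of the underside; z up. Grip the stem 44 mm up, from any side. In one of the six stock places (two rows of three, 125 mm apart).
- steel_adapter: Dark steel hydraulic adapter, upright: hexagonal foot 36 mm across flats, 20 mm high; threaded stem 24 mm in diameter from 20 to 56 mm (top), dark bore. 0.17 kg. Origin: centre of the underside; z up. Grip the stem 44 mm up, from any side. In one of the six stock places (two rows of three, 125 mm apart). Not wanted.
- yellow_tray: Yellow plastic kit tray fixed to the bench, 188 (x) x 102 (y) mm, 22 mm high, floor and walls 4 mm thick. A 4 mm cross wall at x = 0 (top 18 mm above the bench) makes two compartments, each 88 (x) x 94 (y) mm, centred at x = +46 and -46 mm; a 12 mm lip at each short end. Origin: centre of the underside; x along the long side, z up. Left or right of the stock, yaw within 0.25 rad.
- blue_tray: Blue plastic kit tray fixed to the bench, 188 (x) x 102 (y) mm, 22 mm high, floor and walls 4 mm thick. A 4 mm cross wall at x = 0 (top 18 mm above the bench) makes two compartments, each 88 (x) x 94 (y) mm, centred at x = +46 and -46 mm; a 12 mm lip at each short end. Origin: centre of the underside; x along the long side, z up. Left or right of the stock, yaw within 0.25 rad.
Mind the look-alikes: they are no part of the job. Leave any orange look-alike of the block alone.

How it is judged:
By the outcome, as a careful person would: the job done as asked, in the order asked, and still so for the second after the job is handed in, with the robot touching nothing.
It also fails if it takes over 96 s, if anything falls off the work surface, if the arm or the gripper's body presses on something with over 40 N, if the wrist force passes 120 N, or if a joint passes its speed limit or range.

## Working session

There is one attempt and no reset: what is moved stays moved. The work goes in short steps, Python scripts to look and compute and a tool call to move; the robot and the scene stay as the last step left them, time stands still between calls to the robot, and variables do not carry over. Pictures are saved under pics/ and viewed, about 12 in all and at most 16, crops included, and the job is handed in when it is done.

Besides the shell and the picture viewer there is one more tool, called after "Request:" as name(argument=value, ...) on one line, values as JSON. carry_out: Moves the arm, as the interface text tells. Its arguments: {"type":"object","properties":{"rows":{"type":"array","items":{"type":"array","items":{"type":"number"}}},"force":{"type":"number"}},"required":["rows"]}

```bash
mkdir -p pics; ls; cat > h.py <<'E'
from bench import *
import numpy as np, cv2
from scipy.spatial.transform import Rotation as R
def cam(name):
    i=camera_info(name)
    if 'extrinsics' in i: T=np.array(i['extrinsics'])
    else:
        s=read_state(); W=np.eye(4); W[:3,:3]=R.from_quat(s['eef_rot']).as_matrix(); W[:3,3]=s['ee_pos']
        T=W@np.array(i['tool_from_camera'])
    return i,T
def toworld(name,px,z):
    i,T=cam(name); d=T[:3,:3]@np.array([(px[0]-i['cx'])/i['fx'],(px[1]-i['cy'])/i['fy'],1])
    o=T[:3,3]; return o+d*(z-o[2])/d[2]
def proj(name,p):
    i,T=cam(name); q=np.linalg.inv(T)@np.append(p,1)
    return np.array([i['fx']*q[0]/q[2]+i['cx'],i['fy']*q[1]/q[2]+i['cy']])
E
python3 - <<'E'
from h import *
s=read_state(); print(s)
for n in('top','side'):
    im=camera(n); cv2.imwrite(f'pics/{n}0.png',im)
    print(n,camera_info(n))
    for q in 'coil red_valve green_valve block brass_adapter steel_adapter yellow_tray blue_tray'.split():
        for r in pinpoint(q,n)[:3]: print(n,q,np.round(r['xy'],1),round(r['conf'],2),np.round(toworld(n,r['xy'],0),3))
print(camera_info('wrist'))
E
```

```text
pics
{'time': 0.0, 'joint_positions': array([ 1.13640211,  0.33288222, -0.06467658,  1.46094707,  0.02159094,
        1.34988639, -0.088511  ]), 'joint_vel': array([-0.00022543, -0.00013978,  0.00232186, -0.001895  ,  0.00211768,
        0.00077054, -0.00163578]), 'joint_torque': array([ 5.22043456e-05, -6.23239660e+01,  2.46683531e-02, -3.89892197e+01,
       -6.12649578e-02,  3.96263378e-02,  1.52885941e-04]), 'ee_pos': array([ 0.24999759, -0.57242308,  0.23574465]), 'eef_rot': array([ 8.36731931e-01, -5.47612240e-01, -6.14551943e-04, -3.63566497e-04]), 'ft_force': array([ 0.60421753, -0.14099749, -0.31119726]), 'torque': array([-0.02076635, -0.04607822, -0.00460809]), 'width': 0.08703228905560781}
top {'fx': 490.35633105511033, 'fy': 490.35633105511033, 'cx': 317.67094333517656, 'cy': 198.21837291060723, 'extrinsics': array([[-1.74502384e-02, -9.95866372e-01,  8.91384196e-02,
         4.10404772e-01],
       [-9.99847580e-01,  1.74301461e-02, -1.00385729e-03,
        -6.87268025e-03],
       [-5.53987959e-04, -8.91423506e-02, -9.96018742e-01,
         1.17888911e+00],
       [ 0.0
[... 1368 characters left out ...]
 0.   ]
side steel_adapter [288.7 265. ] 0.64 [0.471 0.139 0.   ]
side steel_adapter [234.3 235.2] 0.54 [0.615 0.123 0.   ]
side yellow_tray [352.8 141. ] 0.96 [ 0.542 -0.329  0.   ]
side blue_tray [204.4 366. ] 0.91 [0.484 0.37  0.   ]
{'fx': 321.3202364391524, 'fy': 321.3202364391524, 'cx': 324.0766421940555, 'cy': 197.07318148293666, 'tool_from_camera': array([[ 9.99999617e-01, -7.37665832e-04, -4.70062226e-04,
         8.96705888e-05],
       [ 8.34707480e-04,  9.65414557e-01,  2.60718308e-01,
        -7.05432910e-02],
       [ 2.61481928e-04, -2.60718601e-01,  9.65414804e-01,
        -1.48262939e-01],
       [ 0.00000000e+00,  0.00000000e+00,  0.00000000e+00,
         1.00000000e+00]])}
```

View pics/top0.png

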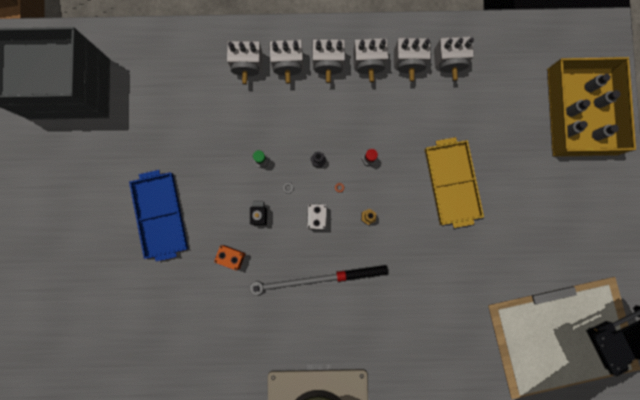

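View pics/side0.png

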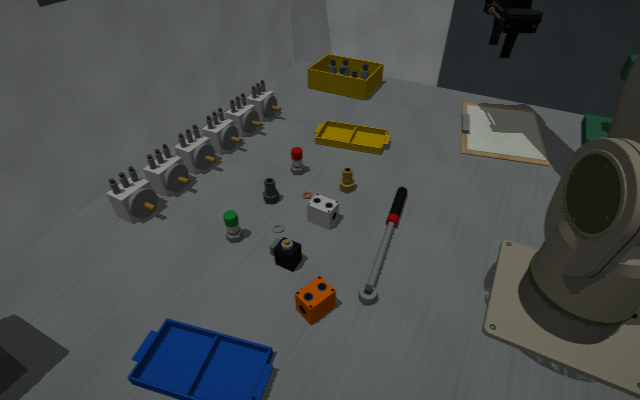

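The top view shows the green valve at (259,157), steel adapter (318,160), red valve (371,156), coil (258,215), block (317,217) and brass adapter (369,216). The yellow tray is at about (454,183), the blue tray at (158,216) and the orange look-alike at (230,257). The side view agrees, so its red_valve hit at (352,142) was really the yellow tray. Next I'll measure the tray poses and part yaws.

```bash
cat >> h.py <<'E'
from scipy.optimize import minimize
def render(name,pose,boxes):
    m=np.zeros((400,640),np.uint8); c,s=np.cos(pose[2]),np.sin(pose[2])
    for x0,x1,y0,y1,z0,z1 in boxes:
        P=[proj(name,[pose[0]+c*x-s*y,pose[1]+s*x+c*y,z]) for x in(x0,x1) for y in(y0,y1) for z in(z0,z1)]
        h=cv2.convexHull(np.float32(P)*16).astype(np.int32); cv2.fillConvexPoly(m,h,255,cv2.LINE_AA,4)
    return m/255.
def fit(name,mask,p0,boxes,yaws):
    best=None
    for y in yaws:
        f=lambda p:np.abs(render(name,p,boxes)-mask).sum()
        r=minimize(f,[p0[0],p0[1],y],method='Nelder-Mead',options=dict(initial_simplex=np.array([p0[0],p0[1],y])+np.array([[0,0,0],[.01,0,0],[0,.01,0],[0,0,.15]]),xatol=1e-4,fatol=.1,maxiter=150))
        if best is None or r.fun<best.fun: best=r
    return best.x,best.fun/mask.sum()
TRAY=[(-.094,.094,-.051,.051,0,.022)]
COIL=[(-.021,.021,-.018,.018,0,.048),(.021,.033,-.013,.013,.018,.042)]
BLOCK=[(-.028,.028,-.021,.021,0,.05)]
E
cat > t.py <<'E'
from h import *
hs=cv2.cvtColor(cv2.imread('pics/top0.png'),cv2.COLOR_BGR2HSV)
for n,lo,hi,x,y,p in(('yellow',(18,90,60),(32,255,255),410,500,(.553,-.335)),('blue',(100,90,40),(130,255,255),110,200,(.475,.37))):
    m=cv2.inRange(hs,lo,hi); m[:,:x]=0; m[:,y:]=0
    m=cv2.morphologyEx(m,cv2.MORPH_CLOSE,np.ones((7,7))); m=cv2.morphologyEx(m,cv2.MORPH_OPEN,np.ones((27,27)) if 0 else cv2.getStructuringElement(cv2.MORPH_ELLIPSE,(27,27)))
    print(n,fit('top',m/255.,p,TRAY,[0.,1.57-.2,1.57+.2]))
camera('top')
for q,p,B in(('coil',(.474,.125),COIL),('block',(.464,-.006),BLOCK)):
    for r in silhouettes(q,'top')[:2]:
        print(q,r['conf'],np.round(r['box'],1),fit('top',r['mask'].astype(float),p,B,np.arange(0,6.28,.5) if q=='coil' else [0,.6,1.57,2.2]))
s=read_state(); print(R.from_quat(s['eef_rot']).as_matrix().round(3))
E
python3 t.py
```

```text
yellow (array([ 0.54753534, -0.33524629,  3.31337201]), np.float64(0.11853842252365998))Traceback (most recent call last):
  File "t.py", line 6, in <module>
    print(n,fit('top',m/255.,p,TRAY,[0.,1.57-.2,1.57+.2]))
            ~~~^^^^^^^^^^^^^^^^^^^^^^^^^^^^^^^^^^^^^^^^^^
  File "h.py", line 28, in fit
    r=minimize(f,[p0[0],p0[1],y],method='Nelder-Mead',options=dict(initial_simplex=np.array([p0[0],p0[1],y])+np.array([[0,0,0],[.01,0,0],[0,.01,0],[0,0,.15]]),xatol=1e-4,fatol=.1,maxiter=150))
    res = _minimize_neldermead(fun, x0, args, callback, bounds=bounds,
                               **options)
    fxr = func(xr)
    fx = function(np.copy(x), *(wrapper_args + args))
  File "h.py", line 27, in <lambda>
    f=lambda p:np.abs(render(name,p,boxes)-mask).sum()
                      ~~~~~~^^^^^^^^^^^^^^
  File "h.py", line 21, in render
    P=[proj(name,[pose[0]+c*x-s*y,pose[1]+s*x+c*y,z]) for x in(x0,x1) for y in(y0,y1) for z in(z0,z1)]
       ~~~~^^^^^^^^^^^^^^^^^^^^^^^^^^^^^^^^^^^^^^^^^^
  File "h.py", line 15, in proj
    i,T=cam(name); q=np.linalg.inv(T)@np.append(p,1)
        ~~~^^^^^^
  File "h.py", line 5, in cam
    i=camera_info(name)
ValueError: time passes only in moves, steps and waits
```

```bash
python3 - <<'E'
s=open('h.py').read()
s=s.replace("def cam(name):\n    i=camera_info(name)","_c={}\ndef cam(name,fresh=False):\n    if name in _c and not fresh: return _c[name]\n    i=camera_info(name)").replace("    return i,T\ndef tow","    _c[name]=(i,T); return i,T\ndef tow")
open('h.py','w').write(s)
t=open('t.py').read().replace("[0.,1.57-.2,1.57+.2]","[-.15,.05]"); open('t.py','w').write(t)
E
python3 t.py
```

```text
yellow (array([ 0.54780659, -0.3345612 ,  0.18407781]), np.float64(0.11865173146859183))
blue (array([0.48091088, 0.37340277, 0.24187317]), np.float64(0.1343693217259241))
coil 0.56 [260.9 213.5  17.4  25.6] (array([0.47379045, 0.13331739, 6.24338144]), np.float64(0.19964349376114082))
block 0.61 [230.8 258.6  27.8  25.4] (array([ 0.44015673, -0.00336687,  0.76378842]), np.float64(1.9730171520663058))
block 0.58 [317.6 218.2  15.4  23.3] (array([ 0.46953118, -0.0038817 , -0.09440822]), np.float64(0.2157235340692096))
[[ 0.4   -0.916  0.   ]
 [-0.916 -0.4   -0.   ]
 [ 0.     0.    -1.   ]]
```

Request:
carry_out(rows=[[-1,0,0,0,0.95],[-1,0,0,0,0.95],[-1,0,0,0,0.95],[-1,0,0,0,0.95],[-1,0,0,0,0.9],[-1,-1,-0.5,0,0],[-1,-1,-0.5,0,0],[-1,-1,-0.5,0,0],[-1,-1,-0.5,0,0],[-1,-1,-0.5,0,0],[-1,-1,-0.5,0,0],[-1,-1,-0.5,0,0],[-1,-1,-0.5,0,0],[-1,-1,-0.5,0,0],[-1,-1,-0.5,0,0],[-1,-1,-0.5,0,0],[-1,-1,-0.5,0,0],[-1,-1,-0.5,0,0],[-1,-1,-0.5,0,0],[-1,-1,0,0,0]], force=25)

```text
time: 2.72
ee_pos: [0.4758, -0.1142, 0.2356]
eef_rot: [-0.695, 0.719, -0.003, -0.002]
ft_force: [-0.2, 0.1, 0.8]
width: 0.087
```

Request:
carry_out(rows=[[-1,-1,0,0,0],[-1,-1,0,0,0],[-1,-1,0,0,0],[-1,-1,0,0,0],[-1,-1,0,0,0],[-1,-1,0,0.2,0],[-1,-1,0,0.5,0],[-1,-0.5,0,0.5,0],[-1,0,0,0,0]])

```text
time: 3.47
ee_pos: [0.483, 0.1294, 0.2]
eef_rot: [-0.698, 0.716, -0.005, 0.002]
ft_force: [0.0, 0.4, -0.7]
width: 0.0871
```

```bash
cat > w.py <<'E'
import sys; from h import *
tag=sys.argv[1]; qs=sys.argv[2:]
s=read_state(); cam('wrist'); im=camera('wrist'); cv2.imwrite(f'pics/{tag}.png',im)
q=s['eef_rot']; M=R.from_quat(q).as_matrix(); ty=np.arctan2(M[1,0],M[0,0])
print('tcp',np.round(s['ee_pos'],4),'toolx yaw deg',round(np.degrees(ty),2),'t',round(s['time'],2),'w',round(s['width'],4),'tilt',M[2].round(3))
guess=dict(coil=(.474,.128),block=(.469,-.004))
for n in qs:
    for r in pinpoint(n,'wrist')[:2]:
        p=toworld('wrist',r['xy'],0); print(n,round(r['conf'],2),np.round(r['xy']),'origin',p.round(3))
    if n in('coil','block'):
        for r in silhouettes(n,'wrist')[:2]:
            x,e=fit('wrist',r['mask'].astype(float),guess[n],COIL if n=='coil' else BLOCK,[-.4,0,.3] if n=='block' else [-.4,0,.3,2.8,3.3])
            if e<.6: print('  fit',x.round(4),'deg',round(np.degrees(x[2]),1),'err',round(e,2))
E
python3 w.py w1 coil block steel_adapter green_valve
```

```text
tcp [0.483  0.1294 0.2   ] toolx yaw deg -91.44 t 3.47 w 0.0871 tilt [ 0.004 -0.009 -1.   ]
coil 0.89 [321. 183.] origin [0.477 0.132 0.   ]
  fit [ 0.475   0.1312 -0.0034] deg -0.2 err 0.14
block 0.79 [266. 262.] origin [0.383 0.199 0.   ]
block 0.56 [447. 184.] origin [ 0.472 -0.008  0.   ]
  fit [ 0.471  -0.0054 -0.1321] deg -7.6 err 0.11
steel_adapter 0.6 [461.  49.] origin [ 0.611 -0.013  0.   ]
steel_adapter 0.3 [555. 183.] origin [ 0.471 -0.129  0.   ]
green_valve 0.91 [324.  51.] origin [0.613 0.126 0.   ]
```

View pics/w1.png

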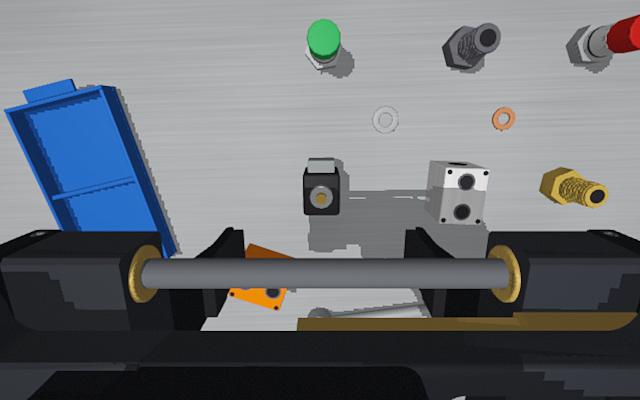

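The coil stands at (321,190) with its connector facing +x and yaw about 0. The block is at (460,190), yaw about -7.6°. I'll pick up the coil.

Request:
carry_out(rows=[[-1,0,0.27,0.5,-0.28],[-1,0,0,1,0],[-1,0,0,1,0],[-1,0,0,1,0],[-1,0,0,1,0],[-1,0,0,0.6,0],[-1,0,0,0.2,0],[-1,0,0,0,0]])

```text
time: 4.48
ee_pos: [0.4848, 0.1171, 0.0427]
eef_rot: [-0.7, 0.714, -0.011, 0.006]
ft_force: [-0.5, -0.1, 0.2]
width: 0.0869
```

Request:
carry_out(rows=[[-1,-0.25,0.17,0.1,0],[-1,-0.25,0.17,0.1,0],[-1,0,0,0,0]])

```text
time: 4.73
ee_pos: [0.4761, 0.1331, 0.0387]
eef_rot: [-0.699, 0.715, -0.012, 0.007]
ft_force: [-0.0, 0.4, 0.2]
width: 0.0867
```

```bash
python3 w.py w2 coil; python3 -c "
from h import *; s=read_state(); print(s['joint_positions'].round(3), s['joint_vel'].round(3))"
```

```text
tcp [0.4761 0.1331 0.0387] toolx yaw deg -91.25 t 4.73 w 0.0867 tilt [ 0.006 -0.028 -1.   ]
coil 0.9 [323. 229.] origin [0.477 0.133 0.   ]
  fit [ 0.4758  0.1316 -0.0136] deg -0.8 err 0.46
[ 0.192  0.314 -0.628  1.996  0.261  0.882 -2.169] [ 0.008  0.005  0.009  0.002  0.002 -0.002  0.   ]
```

Request:
carry_out(rows=[[1,0,0.03,0.12,0],[1,0,0,0,0],[1,0,0,0,0],[1,0,0,0,0],[1,0,0,0,0],[1,0,0,0,0]])

```text
time: 5.38
ee_pos: [0.4777, 0.1309, 0.0364]
eef_rot: [-0.699, 0.715, -0.014, 0.008]
ft_force: [-0.5, 0.6, 0.8]
width: 0.0548
```

Request:
carry_out(rows=[[1,0,0,0,0],[1,0,0,0,0],[1,0,0,0,0],[1,0,0,0,0],[1,0,0,0,0],[1,0,0,-0.5,0],[1,0,0,-1,0]])

```text
time: 5.97
ee_pos: [0.4723, 0.1299, 0.0769]
eef_rot: [-0.699, 0.716, -0.01, 0.004]
ft_force: [-0.0, -0.2, -2.6]
width: 0.0361
```

Request:
carry_out(rows=[[1,0,0,-1,0],[1,0,0,-1,0],[1,0.3,0,-0.5,-0.2],[1,1,-0.05,0,-0.3],[1,1,-0.05,0,-0.3],[1,1,-0.05,0,-0.3],[1,1,-0.1,0,-0.3],[1,1,-0.1,0,-0.3],[1,1,-0.1,0,-0.3],[1,1,0,0,0],[1,1,0,0,0],[1,1,0,0,0],[1,1,0,0,0],[1,1,0,0,0],[1,1,0,0,0],[1,1,0,0,0],[1,0.5,0,0,0],[1,0,0,0,0]])

```text
time: 7.47
ee_pos: [0.5281, -0.2956, 0.1576]
eef_rot: [0.764, -0.645, 0.007, -0.001]
ft_force: [0.1, -0.6, -2.5]
width: 0.036
```

```bash
python3 w.py w3 yellow_tray
```

```text
tcp [ 0.5281 -0.2956  0.1576] toolx yaw deg -80.39 t 7.47 w 0.036 tilt [ 0.009 -0.01  -1.   ]
yellow_tray 0.71 [364. 174.] origin [ 0.547 -0.334  0.   ]
```

View pics/w3.png

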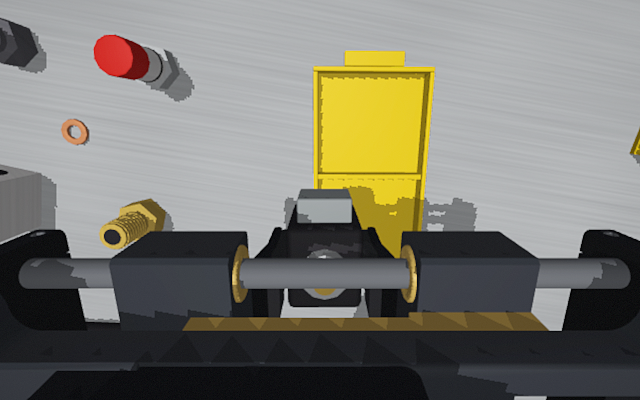

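The tray fills (315..435, 65..250) in line with the jaws, and the coil is held upright at (325,270). The tray centre agrees with the top-view fit.

Request:
carry_out(rows=[[1,0.7,0.6,0,0],[1,0.7,0.55,0,0],[1,0,0,0.8,0],[1,0,0,0.8,0],[1,0,0,0.7,0],[1,0,0,0.4,0],[1,0,0,0,0]])

```text
time: 8.15
ee_pos: [0.5044, -0.3291, 0.0745]
eef_rot: [0.769, -0.639, 0.006, -0.004]
ft_force: [-0.5, 1.0, -3.1]
width: 0.0354
```

Request:
carry_out(rows=[[1,0.22,0.1,0.1,0],[1,0.22,0.1,0.2,0],[1,0,0,0.35,0],[1,0,0,0.35,0],[1,0,0,0,0]])

```text
time: 8.57
ee_pos: [0.5034, -0.3433, 0.0454]
eef_rot: [0.77, -0.638, 0.008, -0.004]
ft_force: [-0.7, 0.1, -3.7]
width: 0.0358
```

Request:
carry_out(rows=[[1,0,0.03,0.1,0],[1,0,0,0.06,0],[1,0,0,0.04,0],[1,0,0,0,0]])

```text
time: 8.9
ee_pos: [0.5028, -0.3435, 0.0413]
eef_rot: [0.77, -0.638, 0.008, -0.004]
ft_force: [-0.1, 0.1, -2.8]
width: 0.0358
```

Request:
carry_out(rows=[[1,0,0,0.06,0],[1,0,0,0.03,0],[1,0,0,0,0]])

```text
time: 9.15
ee_pos: [0.5035, -0.3438, 0.041]
eef_rot: [0.77, -0.638, 0.009, -0.004]
ft_force: [-0.2, -0.5, -3.6]
width: 0.0359
```

Request:
carry_out(rows=[[1,0,0,0.06,0],[1,0,0,0.06,0],[1,0,0,0,0]])

```text
time: 9.4
ee_pos: [0.504, -0.344, 0.0412]
eef_rot: [0.77, -0.638, 0.009, -0.004]
ft_force: [-0.4, 1.2, -3.2]
width: 0.0353
```

Request:
carry_out(rows=[[1,0,0,0.15,0],[1,0,0,0.1,0]])

```text
time: 9.57
ee_pos: [0.5055, -0.3442, 0.0382]
eef_rot: [0.77, -0.638, 0.011, -0.004]
ft_force: [-15.3, 9.9, 33.1]
width: 0.0357
```

Contact is made (33 N). I'll release the coil: ease up slightly, then open.

Request:
carry_out(rows=[[0.3,0,0,-0.05,0],[0.0,0,0,0,0],[-0.1,0,0,0,0],[-0.1,0,0,0,0],[-0.1,0,0,0,0],[-0.1,0,0,0,0]])

```text
time: 10.07
ee_pos: [0.507, -0.3448, 0.0399]
eef_rot: [0.77, -0.638, 0.012, -0.004]
ft_force: [0.0, -1.2, -0.1]
width: 0.0476
```

Request:
carry_out(rows=[[-0.1,0,0,-0.5,0],[-0.1,0,0,-1,0],[-0.3,0,0,-1,0],[-1,0,0,-1,0],[-1,-0.6,-0.4,-1,0],[-1,-0.9,-0.7,0,0],[-1,-0.9,-0.7,0,0],[-1,-0.9,-0.7,0,0],[-1,-0.9,-0.7,0,0],[-1,-0.9,-0.7,0,0],[-1,-0.8,-0.7,0,0],[-1,0,0,0,0],[-1,0,0,0,0]])

```text
time: 11.15
ee_pos: [0.6095, -0.1374, 0.1796]
eef_rot: [0.768, -0.64, 0.012, -0.005]
ft_force: [-0.5, -1.5, -0.5]
width: 0.087
```

```bash
python3 w.py w4 red_valve brass_adapter block; python3 - <<'E'
from h import *
im=camera('top');cv2.imwrite('pics/top1.png',cv2.resize(im[110:250,400:520],None,fx=5,fy=4,interpolation=cv2.INTER_CUBIC))
for q in('red_valve','brass_adapter'):
    for r in silhouettes(q,'wrist')[:1]+pinpoint(q,'top')[:1]: print(q,r.get('box'),r.get('xy') is not None and toworld('top',r['xy'],0).round(3))
E
```

```text
tcp [ 0.6095 -0.1374  0.1796] toolx yaw deg -79.65 t 11.15 w 0.087 tilt [ 0.012 -0.022 -1.   ]
red_valve 0.76 [321. 181.] origin [ 0.613 -0.135  0.   ]
brass_adapter 0.9 [295. 304.] origin [ 0.465 -0.132  0.   ]
red_valve [320.1, 189.1, 32.6, 46.4] False
red_valve None [ 0.606 -0.131  0.   ]
brass_adapter [291.4, 310.0, 30.5, 42.4] False
brass_adapter None [ 0.461 -0.13   0.   ]
```

View pics/w4.png

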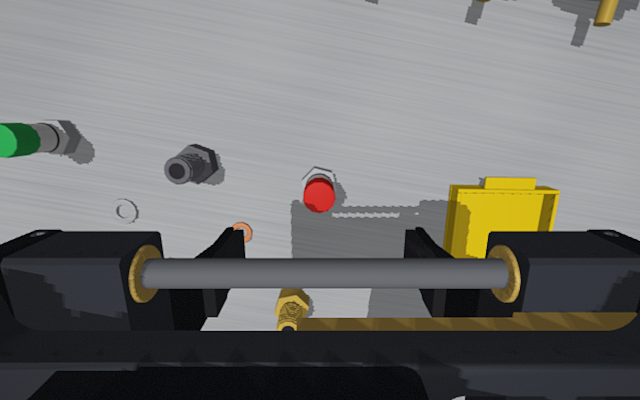

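View pics/top1.png

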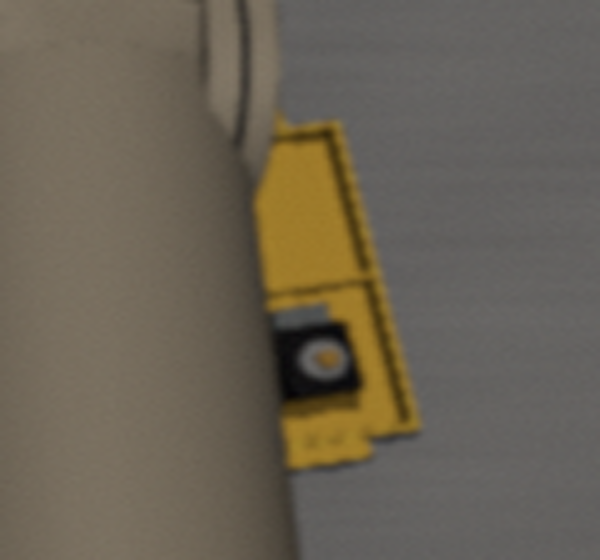

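The coil stands square in the yellow tray's near compartment (crop, (320,360)). The red valve is at (320,190), directly under the jaws.

Request:
carry_out(rows=[[-1,-0.05,-0.05,0.8,0],[-1,0,0,1,0],[-1,0,0,1,0],[-1,0,0,1,0],[-1,0,0,0.4,0],[-1,0,0,0.3,0],[-1,0,0,0,0]])

```text
time: 12.23
ee_pos: [0.6155, -0.1415, 0.0434]
eef_rot: [0.766, -0.643, 0.015, -0.006]
ft_force: [-0.2, 0.1, -0.2]
width: 0.087
```

```bash
python3 w.py w5 red_valve
```

```text
tcp [ 0.6155 -0.1415  0.0434] toolx yaw deg -80.03 t 12.23 w 0.087 tilt [ 0.015 -0.028 -0.999]
red_valve 0.77 [309. 232.] origin [ 0.611 -0.133  0.   ]
```

Request:
carry_out(rows=[[0,-0.3,0.1,0.12,0],[1,0,0.05,0,0],[1,0,0,0,0],[1,0,0,0,0],[1,0,0,0,0],[1,0,0,0,0],[1,0,0,0,0],[1,0,0,0,0],[1,0,0,0,0],[1,0,0,0,0],[1,0,0,0,0],[1,0,0,0,0],[1,0,0,0,0],[1,0,0,0,0]])

```text
time: 13.5
ee_pos: [0.6148, -0.1333, 0.0492]
eef_rot: [0.766, -0.643, 0.021, -0.009]
ft_force: [0.1, 0.2, 1.2]
width: 0.0272
```

Request:
carry_out(rows=[[1,0,0,-0.5,0],[1,0,0,-1,0],[1,0.5,0.2,-0.8,0],[1,0.9,0.3,0,0],[1,0.9,0.3,0,0],[1,0.9,0.3,0,0],[1,0.9,0.3,0,0],[1,0.9,0.3,0,0],[1,0.9,0.2,0,0],[1,0,0,0,0]])

```text
time: 14.33
ee_pos: [0.5834, -0.321, 0.1192]
eef_rot: [0.768, -0.64, 0.018, -0.008]
ft_force: [-0.8, -1.3, -1.8]
width: 0.0271
```

Request:
carry_out(rows=[[1,0.23,-0.33,0.2,0],[1,0,0,0.7,0],[1,0,0,0.7,0],[1,0,0,0.3,0],[1,0,0,0,0]])

```text
time: 14.75
ee_pos: [0.5953, -0.3306, 0.0599]
eef_rot: [0.766, -0.642, 0.018, -0.007]
ft_force: [-0.2, -0.7, -2.0]
width: 0.0275
```

```bash
python3 w.py w6 ; python3 - <<'E'
from h import *
im=camera('side');cv2.imwrite('pics/side1.png',cv2.resize(im[80:180,280:420],None,fx=5,fy=5,interpolation=cv2.INTER_CUBIC))
E
```

```text
tcp [ 0.5953 -0.3306  0.0599] toolx yaw deg -79.96 t 14.75 w 0.0275 tilt [ 0.019 -0.034 -0.999]
```

View pics/side1.png

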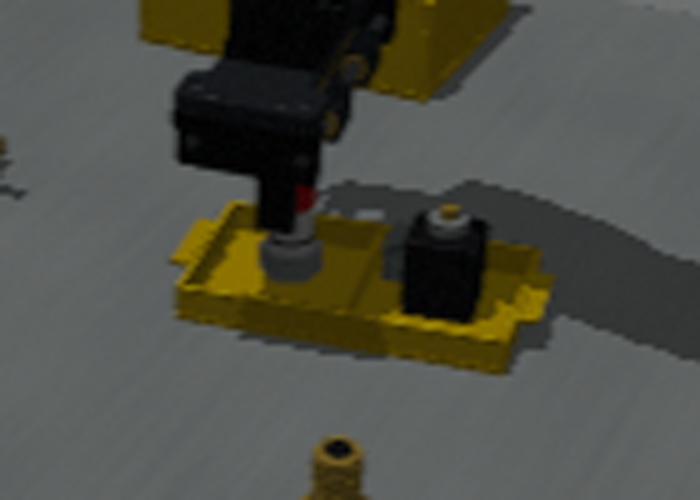

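The valve hangs upright over the far compartment at (290,250) in the crop, and the coil stands in the near one. I'll lower until contact.

Request:
carry_out(rows=[[1,-0.1,0,0.15,0],[1,0,0,0.12,0],[1,0,0,0.1,0]])

```text
time: 15.1
ee_pos: [0.598, -0.328, 0.0541]
eef_rot: [0.766, -0.642, 0.022, -0.008]
ft_force: [0.5, 0.0, -1.8]
width: 0.027
```

Request:
carry_out(rows=[[1,0,0.05,0.12,0],[1,0,0.05,0.12,0]])

```text
time: 15.27
ee_pos: [0.5989, -0.3285, 0.0528]
eef_rot: [0.767, -0.642, 0.026, -0.009]
ft_force: [-8.5, 6.5, 27.8]
width: 0.0272
```

Request:
carry_out(rows=[[0.4,0,0,-0.08,0],[0.2,0,0,0,0],[0.1,0,0,0,0],[0.0,0,0,0,0],[0,0,0,0,0],[0,0,0,0,0]])

```text
time: 15.77
ee_pos: [0.6004, -0.3289, 0.0581]
eef_rot: [0.767, -0.641, 0.028, -0.01]
ft_force: [-0.4, 0.6, -0.4]
width: 0.0427
```

Request:
carry_out(rows=[[0,0,0,-0.5,0],[0,0,0,-1,0],[0,0,0,-1,0],[-0.5,0,0,-1,0],[-1,-0.5,0.1,-0.6,0],[-1,-1,0.2,0,0],[-1,-1,0.2,0,0],[-1,-1,0.2,0,0],[-1,-1,0.2,0,0],[-1,-1,0.2,0,0],[-1,-1,0.2,0,0],[-1,-1,0.2,0,0],[-1,-1,0.2,0,0],[-1,-1,0.2,0,0],[-1,-1,0.2,0,0],[-1,-0.9,0.2,0,0]])

```text
time: 17.1
ee_pos: [0.4606, 0.0058, 0.1852]
eef_rot: [0.763, -0.645, 0.034, -0.01]
ft_force: [0.4, 1.5, 0.0]
width: 0.0871
```

Request:
carry_out(rows=[[-1,0,0,0,-1],[-1,0,0,0,-1],[-1,0,0,0,-1],[-1,0,0,0,-1],[-1,0,0,0,-1],[-1,0,0,0,-1],[-1,0,0,0,-1],[-1,0,0,0,-1],[-1,0,0,0,-1],[-1,0,0,0,-1],[-1,0,0,0,-1],[-1,0,0,0,-1],[-1,0,0,0,-1],[-1,0,0,0,-1],[-1,0,0,0,-1],[-1,0,0,0,-1]])

```text
time: 18.43
ee_pos: [0.4581, 0.0161, 0.2015]
eef_rot: [0.998, 0.037, 0.039, 0.02]
ft_force: [0.1, -0.3, 0.1]
width: 0.0869
```

Request:
carry_out(rows=[[-1,0,0,0.2,-1],[-1,0,0,0.2,-1],[-1,0,0,0.2,-1],[-1,0,0,0.2,-1],[-1,0,0,0.2,-1],[-1,0,0,0.2,-1],[-1,0,0,0.2,-1],[-1,0,0,0.2,-1],[-1,0,0,0.2,-1],[-1,0,0,0.2,-1],[-1,0,0,0.2,-1],[-1,0,0,0.2,-1],[-1,0,0,0.2,-1],[-1,0,0,0.2,-1]])

```text
time: 19.6
ee_pos: [0.4679, 0.0142, 0.1297]
eef_rot: [0.776, 0.629, 0.023, 0.048]
ft_force: [-0.2, -0.5, -0.3]
width: 0.0871
```

```bash
python3 w.py w7 block;python3 -c "
from h import *; s=read_state(); print(s['joint_positions'].round(3))"
```

```text
tcp [0.4679 0.0142 0.1297] toolx yaw deg 77.98 t 19.6 w 0.0871 tilt [-0.024  0.103 -0.994]
block 0.95 [308. 187.] origin [ 0.472 -0.004  0.   ]
block 0.91 [550.  17.] origin [0.38  0.198 0.   ]
  fit [ 0.4718 -0.005  -0.0749] deg -4.3 err 0.05
[ 0.419  0.052 -0.597  2.04   0.108  0.976  1.123]
```

View pics/w7.png

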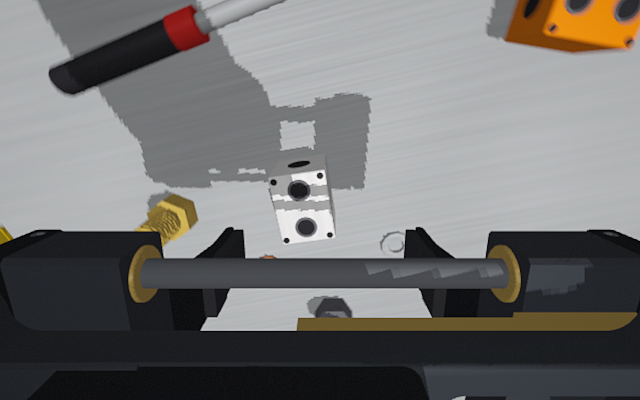

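The block is at (303,205), between the jaws. The fit error is 5% and its yaw is -4.3°. The tool now tilts about 6°, mostly about its own x, so the block should stay upright in the grip. I'll descend.

Request:
carry_out(rows=[[-1,-0.27,0,0.3,-0.75],[-1,-0.25,-0.06,0.7,-0.75],[-1,0,0,1,0],[-1,0,0,0.8,0],[-0.3,0,0,0.35,0]])

```text
time: 20.17
ee_pos: [0.4772, -0.0058, 0.0406]
eef_rot: [0.739, 0.671, 0.024, 0.054]
ft_force: [-0.8, -0.1, -0.0]
width: 0.0849
```

Request:
carry_out(rows=[[1,0,-0.17,0.12,0],[1,0,-0.04,0.03,0],[1,0,-0.03,0.03,0],[1,0,-0.03,0.03,0],[1,0,-0.03,0.03,0],[1,0,-0.03,0.03,0],[1,0,-0.03,0.03,0],[1,0,0,0.03,0],[1,0,0,0.03,0],[1,0,0,0,0]])

```text
time: 21.0
ee_pos: [0.4687, -0.0046, 0.0342]
eef_rot: [0.741, 0.668, 0.025, 0.056]
ft_force: [-1.5, 0.5, -3.5]
width: 0.0425
```

Request:
carry_out(rows=[[1,0,0,-0.3,0],[1,0,0,-1,0],[1,0,0,-1,0],[1,0.5,0,-0.4,-0.6],[1,1,0.2,0,-0.6],[1,1,0.2,0,-0.6],[1,1,0.2,0,-0.6],[1,1,0.2,0,-0.6],[1,1,0.25,0,-0.6],[1,1,0.25,0,0],[1,1,0.25,0,0],[1,1,0.25,0,0],[1,1,0.25,0,0],[1,0.8,0.2,0,0],[1,0.5,0.2,0,0]])

```text
time: 22.25
ee_pos: [0.4878, 0.3383, 0.11]
eef_rot: [0.627, 0.777, 0.013, 0.058]
ft_force: [-0.4, 0.1, -3.4]
width: 0.0427
```

```bash
python3 w.py w8 blue_tray
```

```text
tcp [0.4878 0.3383 0.11  ] toolx yaw deg 102.03 t 22.25 w 0.0427 tilt [-0.073  0.093 -0.993]
blue_tray 0.64 [379. 191.] origin [0.482 0.375 0.   ]
```

View pics/w8.png

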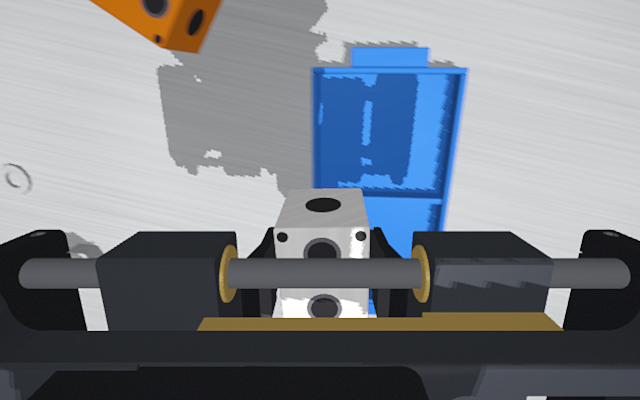

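The block is held level at (322,250), and the blue tray's walls line up with the jaws. Tray centre measured at (0.482, 0.375), which agrees with the earlier fit.

Request:
carry_out(rows=[[1,0.7,0.65,0,0],[1,0.7,0.65,0.2,0],[1,0,0,0.7,0],[1,0,0,0.6,0],[1,0,0,0.3,0],[1,0,0,0,0]])

```text
time: 22.85
ee_pos: [0.5239, 0.3818, 0.0558]
eef_rot: [0.627, 0.777, 0.011, 0.058]
ft_force: [-0.9, -1.3, -3.0]
width: 0.0425
```

Request:
carry_out(rows=[[1,0,-0.05,0.25,0],[1,0,-0.02,0.15,0],[1,0,0,0.1,0]])

```text
time: 23.1
ee_pos: [0.5242, 0.3786, 0.0418]
eef_rot: [0.628, 0.776, 0.011, 0.059]
ft_force: [0.0, -0.3, -2.1]
width: 0.0423
```

Request:
carry_out(rows=[[1,0.05,0,0.12,0],[1,0,0,0.1,0]])

```text
time: 23.27
ee_pos: [0.525, 0.3793, 0.0381]
eef_rot: [0.628, 0.776, 0.011, 0.06]
ft_force: [-14.7, -12.1, 31.9]
width: 0.0425
```

Request:
carry_out(rows=[[-0.4,0,0,-0.08,0],[-0.4,0,0,0,0],[-0.4,0,0,0,0],[-0.4,0,0,0.03,0],[-0.4,0,0,0.03,0],[-0.4,0,0,0.03,0]])

```text
time: 23.77
ee_pos: [0.5269, 0.3813, 0.0419]
eef_rot: [0.628, 0.776, 0.015, 0.061]
ft_force: [0.6, -0.1, -0.7]
width: 0.0608
```

Request:
carry_out(rows=[[-0.4,0,0,-0.5,0],[-0.4,0,0,-1,0],[-0.4,0,0,-1,0],[-0.7,-0.3,-0.1,-1,0],[-1,-1,-0.35,-0.3,0],[-1,-1,-0.35,0,0],[-1,-1,-0.35,0,0],[-1,-1,-0.35,0,0],[-1,-1,-0.35,0,0],[-1,-1,-0.35,0,0],[-1,-1,-0.35,0,0],[-1,-1,-0.35,0,0],[-1,-1,-0.35,0,0],[-1,-1,-0.35,0,0],[-1,-1,-0.35,0,0],[-1,-1,-0.35,0,0],[-1,-1,-0.35,0,0],[-1,-1,-0.35,0,0],[-1,-1,-0.3,0,0],[-1,-0.8,0,0,0]])

```text
time: 25.43
ee_pos: [0.4532, -0.1264, 0.1981]
eef_rot: [0.62, 0.782, 0.02, 0.066]
ft_force: [0.7, 0.2, 0.7]
width: 0.0869
```

```bash
cat >> w.py <<'E'
print(M.round(3).tolist())
E
python3 w.py w9 brass_adapter; python3 - <<'E'
from h import *
for n,p in(('side',(110,390,130,350)),('top',(120,280,110,280))):
    im=camera(n); c=im[p[0]:p[1],p[2]:p[3]]; cv2.imwrite(f'pics/{n}2.png',cv2.resize(c,None,fx=2.2,fy=2))
    for q in('block','brass_adapter','coil','red_valve'):
        for r in pinpoint(q,n)[:3]: print(n,q,round(r['conf'],2),toworld(n,r['xy'],0).round(3))
a=cv2.imread('pics/top2.png');b=cv2.imread('pics/w9.png')[100:340,150:490]
h=320; cv2.imwrite('pics/j.png',np.hstack([cv2.resize(a,(374,h)),cv2.resize(b,(420,h))]))
E
```

```text
tcp [ 0.4532 -0.1264  0.1981] toolx yaw deg 102.92 t 25.43 w 0.0869 tilt [-0.079  0.113 -0.99 ]
brass_adapter 0.92 [332. 174.] origin [ 0.473 -0.13   0.   ]
brass_adapter 0.57 [137. 152.] origin [ 0.502 -0.348  0.   ]
[[-0.223, 0.966, 0.128], [0.972, 0.231, -0.051], [-0.079, 0.113, -0.99]]
side block 0.66 [0.381 0.201 0.   ]
side block 0.58 [0.525 0.381 0.   ]
side brass_adapter 0.53 [ 0.471 -0.13   0.   ]
side coil 0.58 [ 0.5   -0.362  0.   ]
side red_valve 0.64 [ 0.474 -0.117  0.   ]
side red_valve 0.53 [ 0.605 -0.342  0.   ]
top block 0.98 [0.522 0.377 0.   ]
top block 0.71 [0.383 0.196 0.   ]
top brass_adapter 0.26 [ 0.508 -0.347  0.   ]
top coil 0.97 [ 0.508 -0.349  0.   ]
top red_valve 0.61 [ 0.602 -0.328  0.   ]
```

View pics/j.png

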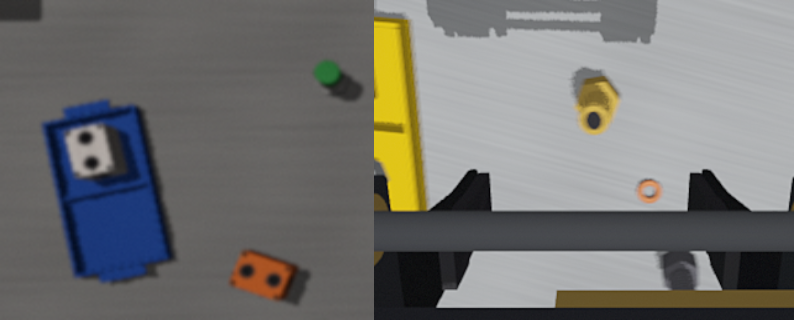

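The block stands in the blue tray's far compartment. The brass adapter is ahead of the jaws at (595,105) in the right-hand crop, estimated at (0.473, -0.130). I'll turn so the tilt lies about the jaw axis, which stops the stem from being gripped askew.

Request:
carry_out(rows=[[-1,0,0,0.3,1],[-1,0,0,0.3,1],[-1,0,0,0.3,1],[-1,0,0,0.3,1],[-1,0,0,0.3,1],[-1,0,0,0.3,1],[-1,0,0,0.3,1]])

```text
time: 26.62
ee_pos: [0.4644, -0.1254, 0.1344]
eef_rot: [0.832, 0.551, 0.041, 0.058]
ft_force: [-0.9, 0.2, 0.1]
width: 0.087
```

```bash
python3 w.py w10 brass_adapter; python3 - <<'E'
from h import *
s=read_state(); M=R.from_quat(s['eef_rot']).as_matrix()
for p in((.473,-.130,.039),):print((M.T@(np.array(p)-s['ee_pos'])/.03).round(2))
E
```

```text
tcp [ 0.4644 -0.1254  0.1344] toolx yaw deg 67.08 t 26.62 w 0.087 tilt [ 0.005  0.141 -0.99 ]
brass_adapter 0.75 [324. 180.] origin [ 0.472 -0.129  0.   ]
[[0.389, 0.912, 0.132], [0.921, -0.386, -0.05], [0.005, 0.141, -0.99]]
[-0.04 -0.09  3.17]
```

Request:
carry_out(rows=[[-1,-0.04,-0.09,0.6,0],[-1,0,0,1,0],[-1,0,0,0.9,0],[-0.5,0,0,0.5,0],[0,0,0,0.1,0]])

```text
time: 27.13
ee_pos: [0.4763, -0.1303, 0.0425]
eef_rot: [0.825, 0.56, 0.042, 0.06]
ft_force: [-0.6, 0.2, -0.1]
width: 0.0803
```

```bash
python3 w.py w11 brass_adapter; python3 - <<'E'
from h import *
s=read_state(); M=R.from_quat(s['eef_rot']).as_matrix()
for p in((.473,-.130,.039),):print((M.T@(np.array(p)-s['ee_pos'])/.03).round(2))
E
```

```text
tcp [ 0.4763 -0.1303  0.0425] toolx yaw deg 68.31 t 27.13 w 0.0803 tilt [ 0.002  0.146 -0.989]
brass_adapter 0.58 [326. 211.] origin [ 0.472 -0.128  0.   ]
[[0.37, 0.919, 0.137], [0.929, -0.366, -0.052], [0.002, 0.146, -0.989]]
[-0.03 -0.15  0.15]
```

Request:
carry_out(rows=[[1,0,-0.15,0.12,0],[1,0,-0.04,0.03,0],[1,0,-0.03,0.03,0],[1,0,-0.03,0.03,0],[1,0,-0.03,0.03,0],[1,0,-0.03,0.03,0],[1,0,0,0.03,0],[1,0,0,0.03,0],[1,0,0,0.03,0],[1,0,0,0.03,0],[1,0,0,0.02,0],[1,0,0,0.02,0]])

```text
time: 28.23
ee_pos: [0.4723, -0.1282, 0.0385]
eef_rot: [0.824, 0.561, 0.043, 0.065]
ft_force: [-5.9, 2.7, 11.5]
width: 0.0224
```

Request:
carry_out(rows=[[1,0,0,-0.4,0],[1,0,0,-1,0],[1,0,0,-1,0],[1,0.5,-0.2,-0.5,0],[1,1,-0.45,-0.07,0],[1,1,-0.45,-0.07,0],[1,1,-0.45,-0.07,0],[1,1,-0.45,-0.07,0],[1,1,-0.45,-0.07,0],[1,1,-0.45,-0.07,0],[1,1,-0.45,-0.07,0],[1,1,-0.45,-0.07,0],[1,1,-0.45,-0.07,0],[1,1,-0.45,-0.07,0],[1,1,-0.45,-0.07,0],[1,1,-0.45,-0.07,0],[1,1,-0.45,-0.07,0],[1,0.5,-0.3,0,0]])

```text
time: 29.73
ee_pos: [0.4324, 0.3534, 0.1224]
eef_rot: [0.829, 0.554, 0.041, 0.064]
ft_force: [0.0, 0.3, -1.4]
width: 0.0221
```

```bash
python3 w.py w12 blue_tray; python3 - <<'E'
from h import *
s=read_state(); M=R.from_quat(s['eef_rot']).as_matrix()
for p in((.437,.363,.06),):print((M.T@(np.array(p)-s['ee_pos'])/.03).round(2))
E
```

```text
tcp [0.4324 0.3534 0.1224] toolx yaw deg 67.52 t 29.73 w 0.0221 tilt [-0.002  0.151 -0.988]
blue_tray 0.6 [366. 215.] origin [0.482 0.373 0.   ]
[[0.382, 0.913, 0.139], [0.924, -0.378, -0.06], [-0.002, 0.151, -0.988]]
[ 0.37 -0.25  2.05]
```

View pics/w12.png

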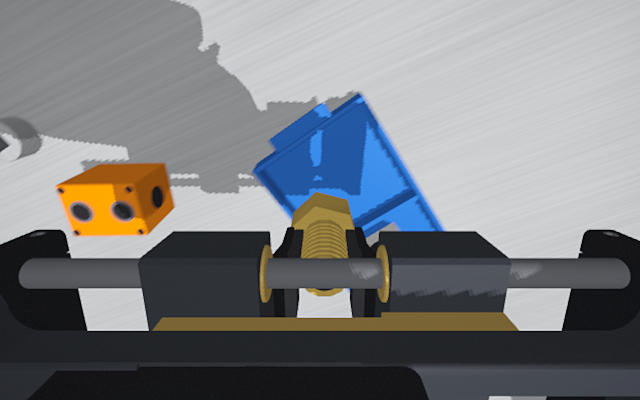

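The brass adapter is held at (325,240), and the near compartment's corner is ahead of it. I'll correct the offset and lower.

Request:
carry_out(rows=[[1,0.37,-0.25,0.25,0],[1,0,0,0.7,0],[1,0,0,0.7,0],[1,0,0,0.4,0],[1,0,-0.05,0.1,0]])

```text
time: 30.25
ee_pos: [0.4369, 0.3624, 0.0536]
eef_rot: [0.828, 0.555, 0.04, 0.063]
ft_force: [-0.6, -0.9, -2.6]
width: 0.0223
```

Request:
carry_out(rows=[[1,0,-0.02,0.2,0],[1,0,0,0.12,0],[1,0,0,0.12,0]])

```text
time: 30.5
ee_pos: [0.4381, 0.3608, 0.0413]
eef_rot: [0.829, 0.555, 0.04, 0.064]
ft_force: [-12.2, -10.5, 35.3]
width: 0.0224
```

Contact at the expected height. I'll release and retreat straight up.

Request:
carry_out(rows=[[0,0,0,-0.08,0],[0,0,0,0,0],[0,0,0,0.03,0],[0,0,0,0.03,0],[0,0,0,0.03,0],[0,0,0,0.03,0]])

```text
time: 31.0
ee_pos: [0.4407, 0.362, 0.0437]
eef_rot: [0.829, 0.554, 0.043, 0.065]
ft_force: [-0.3, 0.6, -0.1]
width: 0.0426
```

Request:
carry_out(rows=[[0,0,0,-0.5,0],[0,0,0,-1,0],[0,0,0,-1,0],[0,0,0,-1,0],[0,0,0,-1,0],[0,-0.5,0,-1,0],[0,-1,0,-0.5,0],[0,-1,0,0,0],[0,-1,0,0,0],[0,-1,0,0,0],[0,-1,0,0,0],[0,-1,0,0,0],[0,-1,0,0,0]])

```text
time: 32.08
ee_pos: [0.3207, 0.1675, 0.2385]
eef_rot: [0.824, 0.561, 0.047, 0.062]
ft_force: [0.9, -0.6, 0.5]
width: 0.0438
```

```bash
python3 - <<'E'
from h import *
t=camera('top'); s=camera('side'); print(read_state()['ee_pos'])
for n in('top','side'):
    for q in('block','brass_adapter','coil','red_valve','green_valve','steel_adapter'):
        for r in pinpoint(q,n)[:2]: print(n,q,round(r['conf'],2),toworld(n,r['xy'],0).round(3))
cv2.imwrite('pics/fin.png',np.hstack([cv2.resize(t[120:280,110:290],(400,356)),cv2.resize(s[280:400,100:300],(400,356))]))
cv2.imwrite('pics/fin2.png',np.vstack([cv2.resize(t[120:250,240:500],(600,290)),cv2.resize(s[110:260,210:410],(600,310),interpolation=cv2.INTER_CUBIC)]))
E
```

```text
[0.32039257 0.16509143 0.23827514]
top block 0.93 [0.527 0.382 0.   ]
top block 0.63 [0.376 0.193 0.   ]
top brass_adapter 0.75 [0.432 0.359 0.   ]
top coil 0.93 [ 0.502 -0.348  0.   ]
top red_valve 0.64 [ 0.597 -0.321  0.   ]
top green_valve 0.67 [0.614 0.128 0.   ]
top steel_adapter 0.59 [0.432 0.359 0.   ]
top steel_adapter 0.44 [ 0.608 -0.018  0.   ]
side block 0.94 [0.532 0.377 0.   ]
side block 0.68 [0.383 0.203 0.   ]
side brass_adapter 0.59 [0.431 0.361 0.   ]
side coil 0.54 [ 0.501 -0.348  0.   ]
side red_valve 0.79 [ 0.617 -0.344  0.   ]
side green_valve 0.72 [0.611 0.123 0.   ]
side steel_adapter 0.65 [ 0.607 -0.013  0.   ]
```

View pics/fin.png

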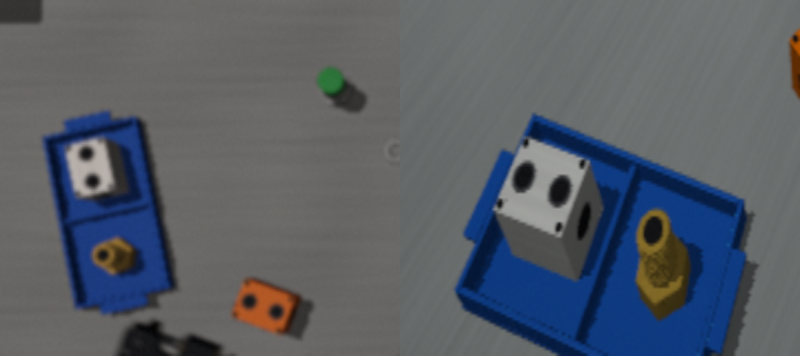

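View pics/fin2.png

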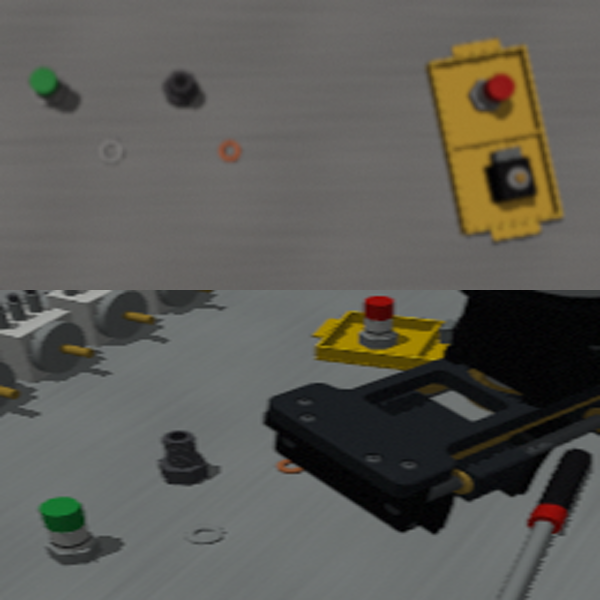

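In the final pictures, all four parts stand upright, one per compartment. The green valve, steel adapter and orange block have not moved. Handing in.

```bash
python3 -c "
from bench import *
print(close_job())"
```

```text
the job is handed in; nothing more can be done
None
```

Both kits are made up and the job was handed in at about 32 s of the 96 s allowed. Each part went into its own compartment in the order you listed:

| Tray | Near compartment | Far compartment |
|---|---|---|
| Yellow | Coil | Red-capped valve |
| Blue | Brass adapter | Aluminium block |

**Last checks:** The final top pictures show all four parts upright in their trays. The side pictures agree, except that the arm hid the coil in the last one. The green valve, steel adapter and orange look-alike stayed where they were, and the gripper was clear and touching nothing.

**What disagreed or went off:**
- **Steel adapter false hit:** in the final top view the network also reported a steel adapter at the brass adapter's spot. The picture shows it is the brass one.
- **Red valve position:** the top and side estimates differ by about 2 cm in both x and y. Both pictures show it inside its compartment.
- **Tool tilt:** the tool drifted to about 8° of tilt over the job. I turned the jaws before the last grasp to make up for it, and the brass adapter still stood upright.
- **Setting-down force:** the parts were set down with readings of roughly 28–35 N upward. That is well under the 120 N wrist limit.

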